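Feel for the release notch in the clamp ledge

ROBOT

A 6-joint arm with a two-finger parallel gripper is mounted at the origin on the work surface. World frame = base frame: x ahead of the robot, y to its left, z up, the work surface at z = 0. Lengths are in m, angles in rad, forces in N, time in s.
With the tool pointing down it reaches from about 0.375 to 0.9 m from the base axis. Payload 3.1 kg.
Tool frame: the origin (TCP) lies at the very end of the fingers, on their centre line; the grasp point (between the pads) lies robot.grasp_offset behind it (robot.grasp_offset is the distance from the TCP to the grasp point, in m); z points along the fingers, y is the direction in which the jaws open and shut (so a half turn about z gives the same grasp; the last joint's range is limited). The gripper opens to 87 mm and grips with 3 to 60 N. Pads are 19 mm wide; open, the fingers measure 117 mm over their backs; the gripper's body (75 mm by 190 mm) begins 51 mm behind the grasp point.
Start: joints at [-1.397, 0.527, 1.433, -0, 1.181, -0.178], TCP at [0.215, -0.587, 0.223] pointing down, gripper open.
Joint ranges: [-3.08, 3.08], [-0.75, 2.2], [0.22, 2.44], [-1.43, 4.57], [0, 2.65], [-2.85, 2.85]. Speed limits (rad/s): [2.79, 2.79, 3.14, 3.14, 3.14, 3.14].

INTERFACE

Orientations are given as a unit quaternion [x, y, z, w].
In Python, from rig import robot gives the robot as it stands.
- The arm moves only by the tool drive_tool, never from a script. Its argument "targets" is one flat list of numbers, 6 for each row, row after row: the shift along the tool's x, y, z in cm, then the turn, a rotation vector about the tool's x, y, z in degrees. A call has 1 to 12 rows; each row is the pose to reach, as a shift and turn from the pose commanded when the call began, along the tool's axes at that moment; what a row does not reach only later rows make up. A row lasts 1/12 s, in which the tool goes at most 41.7 mm and 7.16 degrees, less where a joint would pass 70% of its speed; a pose out of reach is approached as far as the arm can. A call with a gripper value outside its range is refused whole. "grip" is the gripper command: -1 is fully open, 1 is shut, values between are in proportion, set as the call begins (left out, the last holds). The fingers move at their own pace and stop on an object; "squeeze" is the grip in N (left out, the last holds). Time passes only in rows, so rows that repeat a pose let the fingers close. It gives the time, the measured TCP pose, the force and the opening at its end, in the units of the state.
- robot.get_obs(): the state, without advancing time (a new reading comes with each control period).
- robot.camera(name): name is "side" or "top" or "wrist"; returns (picture, depth): 420x560x3 uint8, red, green, blue; 420x560 float32, m along the optical axis (not along the pixel's ray), 0 where there is no reading.
- robot.calibration(name): a dict with "mtx" (3x3 intrinsics, pixels), "R" (3x3) and "t" (3): a world point X has camera coordinates R X + t; the wrist camera has in their place "hand_eye" (4x4, takes a point from camera to tool coordinates, whose origin is the TCP and whose axes are the flange's). Camera axes: x right, y down, z forward; pixel columns grow to the right and rows downward; lengths in m; the calibration is good to about 2 mm. A picture is of the moment at which its call begins: read the wrist's pose just before it. calibration takes no time and is no camera call.
- robot.hand_in(): hands the job in, once; it reports no verdict.
The state is a dict: "time": time; "q": joint angles; "joint_velocities": joint speeds; "joint_torque": joint torques, N m; "position": TCP position; "tool_rot": TCP orientation; "ft_force": force on the tool from outside, world axes, zero at the start; "moment": the same for the moment, N m; "grip_width": finger opening in m.
Only numpy, scipy, OpenCV 4.12 (cv2) and the standard library are available. Lean on these libraries where they do the work, as an engineer would, in place of code of your own. Each camera call takes 0.05 s, during which the arm holds its last target.

TASK

Free the casting in the long clamping fixture: touch a closed fingertip lightly on the left end of its front ledge (left as the robot sees it), slide it along the top of the ledge until you feel it reach the notch, and press the sprung release inside the notch fully down, which backs the jaw off the casting. Finish while still holding the release down; do not grasp or lift anything, leave the casting and everything else on the bench where it is, and never lean hard on the fixture.

Things in the scene. Friction and masses are not known exactly. Their poses are not given: they have to be found in the camera images.
- fixture: Bare metal clamping fixture, fixed. Origin on the bench under the middle of its length; x away from the robot, y along it to the robot's left, z up. In mm: base plate x -85 to 95, y -205 to 205, 20 thick; front ledge on centre line x = -55; end blocks over the ledge's ends x -75 to -35, |y| 100 to 205, top z = 65; rear stop x 74 to 90, top z = 60.
- ledge_mid (a point): Middle of the front ledge's top, axes as the fixture. Rigid aluminium bar along y, 24 mm wide, flat top 55 mm above the bench, open for y -100 to 100 mm between the end blocks. One notch 40 mm long cuts its full width; the notch's middle is anywhere in y -50 to 25 mm, different each time and not told: find it by touch.
- release (a joint): Travel of the release, in m: 0 up, 0.010 fully down. It is a bar 22 mm wide running inside the ledge, bared only in the notch, whose floor it forms: its flat top is 12 mm below the ledge's top when up. Pressed straight down, 4 N at first, 9 N fully down; springs back when let go.
- jaw (a joint): How far the jaw has backed off the casting towards the ledge, in m: 1.2 times the release's travel, driven by it only. Jaw bar at fixture x -9 to 9 mm, |y| up to 70, top 55 mm above the bench.
- casting_mid (a point): The aluminium bracket casting standing loose in the fixture between jaw and rear stop, 56 x 110 mm, 62 mm high, two upright ears with round bosses; point half-way up its middle. Leave it.
- bushing: Loose steel bushing, 34 mm across, 24 mm high, standing on the left end block of the fixture; origin under its middle. Leave it.
- casting2_mid (a point): A second casting like the first, loose on the bench on the right; point half-way up its middle. Leave it.
- sander_mid (a point): Loose orbital sander, black round pad 128 mm across, 105 mm high, on the left; point on its axis 50 mm up. Leave it.
- discs: Stack of green sanding discs, 125 mm across, 14 mm high, near the robot on the right; origin under its middle. Leave it.
- file: File with a round wooden handle, 215 mm long, 26 mm thick, lying near the robot on the left; origin under its middle. Leave it.
- tin: Round tin, 70 mm across, 90 mm high, at the back left; origin under its middle. Leave it.

How it is judged:
By the outcome, as a careful person would: the job done as asked, in the order asked, and still so for the second after the job is handed in, while the arm keeps its last pose, push and grip.
It also fails if it takes over 45 s, if anything falls off the work surface, if the arm or the gripper's body presses on something with over 40 N, if the wrist force passes 120 N, or if a joint passes its speed limit or range.

## Working session

There is one attempt and no reset: what is moved stays moved. The work goes in short steps, Python scripts to look and compute and a tool call to move; the robot and the scene stay as the last step left them, time stands still between calls to the robot, and variables do not carry over. Pictures are saved under pics/ and viewed, and the job is handed in when it is done.

Besides the shell and the picture viewer there is one more tool, called after ">>>" in YAML: its name, and indented under it one key for each argument. drive_tool: Moves the arm, as the interface text tells. Its arguments: {"type":"object","properties":{"targets":{"type":"array","items":{"type":"number"}},"grip":{"type":"number"},"squeeze":{"type":"number"}},"required":["targets"]}

```bash
mkdir -p pics; ls; python3 - <<'E'
from rig import robot
import cv2,numpy as np
o=robot.get_obs()
for k,v in o.items(): print(k,np.round(v,4))
print(robot.grasp_offset)
for n in("top","side"):
    p,d=robot.camera(n); cv2.imwrite(f"pics/{n}0.png",p[:,:,::-1]); np.save(f"pics/{n}0.npy",d)
    c=robot.calibration(n); print(n,{k:np.round(v,4).tolist() for k,v in c.items()})
print(robot.calibration("wrist"))
E
```

```text
pics
time 0.0
q [-1.3975  0.5284  1.4339 -0.      1.1814 -0.1785]
joint_velocities [ 0.0016 -0.0009 -0.0008  0.0003  0.0011  0.0001]
joint_torque [-6.00000e-04 -4.40043e+01 -1.76591e+01  6.31000e-02  5.82000e-02
 -1.00000e-04]
position [ 0.2153 -0.586   0.2216]
tool_rot [ 0.9846  0.175  -0.     -0.0011]
ft_force [ 0.6779  0.1686 -0.0773]
moment [0.0039 0.0044 0.    ]
grip_width 0.0869
0.0187
top {'mtx': [[473.8752, 0.0, 273.0988], [0.0, 473.8752, 210.0569], [0.0, 0.0, 1.0]], 'R': [[-0.0105, -0.9997, -0.0233], [-0.9868, 0.0141, -0.1615], [0.1617, 0.0213, -0.9866]], 't': [0.0243, 0.5125, 1.1716]}
side {'mtx': [[427.1948, 0.0, 279.4322], [0.0, 427.1948, 206.5289], [0.0, 0.0, 1.0]], 'R': [[-0.7274, -0.6862, -0.0059], [-0.5173, 0.554, -0.6523], [0.4509, -0.4714, -0.7579]], 't': [0.3699, 0.2945, 0.8982]}
{'mtx': array([[374.21850798,   0.        , 281.84303035],
       [  0.        , 374.21850798, 212.8021265 ],
       [  0.        ,   0.        ,   1.        ]]), 'hand_eye': array([[-1.04212194e-04, -9.60039350e-01, -2.79865032e-01,
         7.82670220e-02],
       [ 9.99999765e-01, -2.89680112e-04,  6.21342850e-04,
        -1.63283826e-04],
       [-6.77584920e-04, -2.79864902e-01,  9.60039154e-01,
        -1.63663324e-01],
       [ 0.00000000e+00,  0.00000000e+00,  0.00000000e+00,
         1.00000000e+00]])}
```

View pics/top0.png

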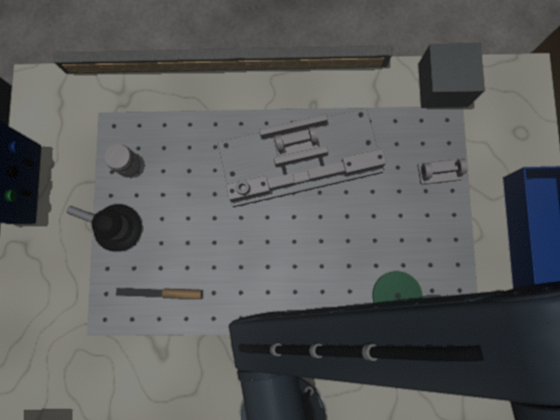

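View pics/side0.png

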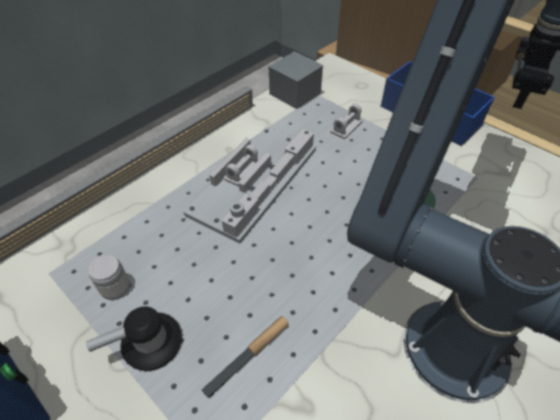

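The top view shows the fixture around (305,160), turned slightly. The bushing is at (243,188), the ledge runs from about (265,185) to (345,165), and the arm is well clear. I'll zoom in next.

```bash
python3 - <<'E'
import cv2,numpy as np
p=cv2.imread("pics/top0.png")[100:215,205:400]
p=cv2.resize(p,None,fx=4,fy=4,interpolation=cv2.INTER_CUBIC)
p=cv2.convertScaleAbs(p,alpha=1.3)
cv2.imwrite("pics/topz.png",p)
E
```

```text
(no output)
```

View pics/topz.png

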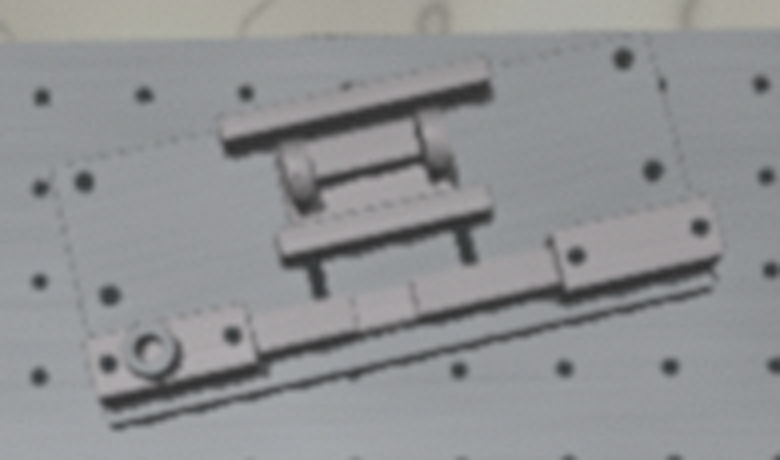

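The zoom shows both end-block tops and the open ledge between them. Faint lines at zoom x of about 355 and 412 may be the notch edges. I'll fit the fixture pose from block and base corners.

```bash
cat > h.py <<'E'
import numpy as np
from rig import robot
def ray(n,u,v,z):
    c=robot.calibration(n);R=c["R"];K=c["mtx"];t=c["t"]
    d=R.T@np.linalg.inv(K)@np.array([u,v,1.]);o=-R.T@t
    return o+d*(z-o[2])/d[2]
E
python3 - <<'E'
from h import *
P=[((88,340),.065,(-35,205)),((103,398),.065,(-75,205)),((712,200),.065,(-35,-205)),((719,252),.065,(-75,-205)),
((247,310),.065,(-35,100)),((258,360),.065,(-75,100)),((549,238),.065,(-35,-100)),((562,288),.065,(-75,-100)),
((222,122),.060,(90,None)),]
W=[];F=[]
for (u,v),z,f in P[:8]:
    W.append(ray("top",205+u/4-.375,100+v/4-.375,z)[:2]);F.append(np.array(f)/1000)
# base corners z=.02 : back-left, back-right, front-left
for (u,v),f in (((50,172),(95,205)),((648,35),(95,-205)),((112,427),(-85,205)),((712,287),(-85,-205))):
    W.append(ray("top",205+u/4-.375,100+v/4-.375,.02)[:2]);F.append(np.array(f)/1000)
W=np.array(W);F=np.array(F)
for s in (slice(0,8),slice(0,12)):
    w,f=W[s],F[s];wc,fc=w.mean(0),f.mean(0)
    H=(f-fc).T@(w-wc);a=np.arctan2(H[0,1]-H[1,0],H[0,0]+H[1,1])
    R=np.array([[np.cos(a),-np.sin(a)],[np.sin(a),np.cos(a)]]);t=wc-R@fc
    print(np.degrees(a),t);print(np.round((w-(f@R.T+t))*1000,1).tolist())
for y in (100,75,60,0,-100): print(y,R@[-.055,y/1000]+t)
for u,v in((355,315),(412,298)):
    w=ray("top",205+u/4-.375,100+v/4-.375,.055)[:2];print("notch",R.T@(w-t))
E
```

```text
12.443598563101078 [ 0.65390358 -0.05504622]
[[0.6, -2.8], [2.0, -3.9], [-2.7, -0.9], [2.2, 4.9], [-4.1, -1.4], [2.4, 0.5], [-3.3, 1.0], [2.9, 2.5]]
12.44468539329635 [ 0.65383565 -0.05506933]
[[0.7, -2.8], [2.1, -3.9], [-2.6, -0.9], [2.2, 5.0], [-4.1, -1.4], [2.5, 0.5], [-3.2, 1.1], [3.0, 2.6], [-1.0, 0.8], [-0.9, -1.3], [1.0, -2.6], [0.3, 2.9]]
100 [0.5785782  0.03072879]
75 [0.58396563 0.00631617]
60 [ 0.58719808 -0.00833139]
0 [ 0.6001279  -0.06692166]
-100 [ 0.6216776  -0.16457211]
notch [-0.05605315  0.03281573]
notch [-0.05363158 -0.00524863]
```

```bash
cat >> h.py <<'E'
from scipy.spatial.transform import Rotation as Ro
A=np.radians(12.44);RF=np.array([[np.cos(A),-np.sin(A)],[np.sin(A),np.cos(A)]]);T=np.array([.6538,-.0551])
def f2w(x,y): return RF@[x,y]+T
def w2f(p): return RF.T@(np.array(p[:2])-T)
def Rtar():
    y=np.array([np.cos(A),np.sin(A),0]);z=np.array([0,0,-1.]);x=np.cross(y,z)
    return Ro.from_matrix(np.c_[x,y,z])
def togo(x,y,z):
    o=robot.get_obs();R=Ro.from_quat(o["tool_rot"])
    w=np.r_[f2w(x,y),z]
    return np.round(R.inv().apply(w-o["position"])*100,2),np.round(np.degrees((R.inv()*Rtar()).as_rotvec()),2)
E
python3 - <<'E'
from h import *
print(togo(-.055,.04,.26))
E
```

```text
(array([ 54.55, -39.44,  -3.74]), array([-8.000e-02, -9.000e-02, -8.228e+01]))
```

>>> drive_tool:
  targets: [1,-0.7,-0.3,0,0,-2,4,-3,-0.6,0,0,-7,7,-5,-0.9,0,0,-12,10,-7.2,-1.2,0,0,-17,13,-9.4,-1.5,0,0,-22,16,-11.6,-1.8,0,0,-27,19,-13.7,-2.1,0,0,-32,22,-15.9,-2.4,0,0,-37,25,-18,-2.7,0,0,-42,28,-20.2,-3,0,0,-47,31,-22.4,-3.3,0,0,-52,33,-23.9,-3.5,0,0,-55]
  grip: 1
  squeeze: 20

```text
time: 1.1
position: [0.4437, -0.2446, 0.2579]
tool_rot: [0.79, 0.613, 0.001, -0.001]
ft_force: [-0.1, -0.9, 0.2]
grip_width: 0.0154
```

```bash
python3 - <<'E'
from h import *
print(togo(-.055,.04,.26))
E
```

```text
(array([24.67,  8.91, -0.17]), array([ 1.000e-02, -9.000e-02, -2.687e+01]))
```

>>> drive_tool:
  targets: [3.2,1.1,0,0,0,-4,6.4,2.2,0,0,0,-8,9.6,3.4,0,0,0,-12,12.8,4.5,0,0,0,-16,16,5.7,0,0,0,-20,19,6.8,0,0,0,-23,21.5,7.8,0,0,0,-25,23.5,8.5,0,0,0,-26.5,24.5,8.9,0,0,0,-26.9,24.5,8.9,0,0,0,-26.9,24.5,8.9,0,0,0,-26.9]

```text
time: 2.02
position: [0.5909, -0.0343, 0.2573]
tool_rot: [0.628, 0.778, -0.001, -0.0]
ft_force: [0.1, -0.3, 1.5]
grip_width: 0.0004
```

```bash
python3 - <<'E'
from h import *
import cv2
print(togo(-.055,.04,.26))
o=robot.get_obs();print(o["position"],o["tool_rot"],o["ft_force"],o["grip_width"])
np.savez("pics/w1pose.npz",p=o["position"],q=o["tool_rot"])
p,d=robot.camera("wrist");cv2.imwrite("pics/w1.png",p[:,:,::-1]);np.save("pics/w1.npy",d)
E
```

```text
(array([ 0.62,  0.19, -0.27]), array([-0.08,  0.01, -0.31]))
[ 0.59091968 -0.03430675  0.25732685] [ 6.28440142e-01  7.77857668e-01 -5.48689874e-04 -3.68690968e-04] [ 0.13819958 -0.32227221  1.48324185] 0.0004096982309696062
```

View pics/w1.png

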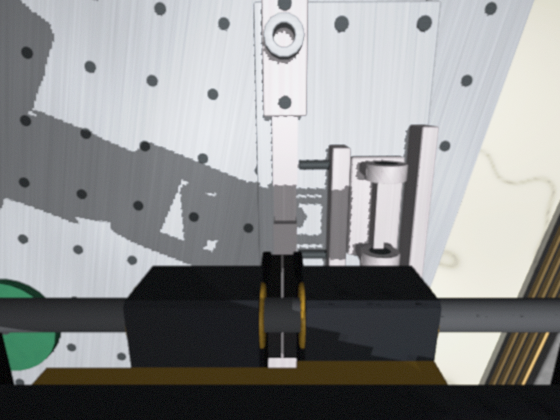

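The wrist view shows the left end block (columns 264–306, inner end at row 115) and the bushing at (284,35). The ledge is at columns ~272–298, with a transverse edge at row ~222. I'll use these to check the fixture pose.

```bash
cat >> h.py <<'E'
def wray(f,u,v,z):
    s=np.load(f);c=robot.calibration("wrist");X=c["hand_eye"];R=Ro.from_quat(s["q"]).as_matrix()
    o=R@X[:3,3]+s["p"];d=R@X[:3,:3]@np.linalg.inv(c["mtx"])@np.array([u,v,1.])
    return o+d*(z-o[2])/d[2]
E
python3 - <<'E'
from h import *
import cv2
g=cv2.cvtColor(cv2.imread("pics/w1.png"),cv2.COLOR_BGR2GRAY)
for r in (90,100,140,160,175,200,215,235): print(r,g[r,255:312].tolist())
print(g[105:130,284].tolist());print(g[180:260,285].tolist())
f="pics/w1pose.npz"
for n,u,v,z in [("blk -75,100",264,115,.065),("blk -35,100",306,115,.065),("ledge -67,?",272.5,150,.055),("ledge -43",298,150,.055),("ledge-67",273,205,.055),("ledge-43",296,205,.055),("edge",285,222,.055),("edge lower",285,222,.043),("edge190",285,190,.055)]:
    print(n,np.round(w2f(wray(f,u,v,z))*1000,1))
E
python3 -c "
import cv2
p=cv2.imread('pics/w1.png')[60:270,230:370]
cv2.imwrite('pics/w1z.png',cv2.resize(p,None,fx=2.8,fy=2.8,interpolation=cv2.INTER_CUBIC))"
```

```text
90 [181, 201, 226, 231, 233, 232, 208, 162, 180, 225, 238, 240, 239, 238, 236, 237, 239, 240, 241, 242, 242, 241, 241, 239, 238, 238, 238, 239, 239, 240, 241, 242, 241, 241, 240, 238, 239, 240, 241, 242, 242, 241, 241, 240, 240, 239, 239, 239, 241, 239, 224, 196, 210, 225, 225, 226, 224]
100 [168, 185, 224, 233, 234, 232, 209, 162, 172, 219, 236, 240, 238, 238, 238, 237, 238, 241, 242, 242, 242, 242, 240, 193, 126, 101, 101, 102, 102, 101, 103, 103, 102, 101, 99, 131, 203, 236, 242, 242, 241, 242, 242, 241, 240, 239, 239, 240, 240, 239, 224, 191, 208, 225, 226, 227, 226]
140 [221, 189, 195, 225, 231, 230, 232, 233, 232, 232, 232, 232, 232, 232, 231, 222, 185, 196, 230, 239, 238, 238, 239, 239, 239, 238, 239, 239, 239, 238, 239, 239, 239, 239, 239, 239, 239, 239, 239, 238, 238, 238, 235, 231, 230, 230, 229, 228, 228, 226, 225, 227, 228, 227, 227, 228, 227]
160 [223, 195, 183, 215, 229, 228, 228, 230, 231, 230, 231, 230, 231, 230, 226, 198, 165, 178, 222, 234, 236, 235, 236, 235, 235, 236, 235, 236, 236, 235, 236, 235, 236, 235, 235, 235, 235, 235, 234, 235, 236, 235, 229, 197, 142, 12
[... 1246 characters left out ...]
242, 242, 241, 226, 180, 175, 226, 241, 242, 241, 241, 241, 241, 241, 240, 241, 241, 240, 241]
[232, 231, 233, 228, 186, 145, 131, 132, 132, 132, 131, 132, 132, 132, 132, 132, 132, 131, 129, 130, 129, 130, 130, 131, 129, 129, 130, 129, 130, 129, 129, 129, 129, 129, 129, 129, 130, 129, 129, 124, 106, 80, 71, 84, 110, 124, 123, 123, 124, 125, 124, 124, 124, 123, 125, 123, 123, 124, 124, 123, 124, 124, 123, 125, 123, 123, 125, 125, 124, 124, 125, 124, 124, 118, 80, 37, 16, 14, 12, 13]
blk -75,100 [-71.7 100.8]
blk -35,100 [-33.1 100.6]
ledge -67,? [-64.6  67.6]
ledge -43 [-39.8  67.4]
ledge-67 [-64.7  12.2]
ledge-43 [-41.4  12.1]
edge [-52.6  -5.9]
edge lower [-52.6  -9.8]
edge190 [-52.5  27.7]
```

View pics/w1z.png

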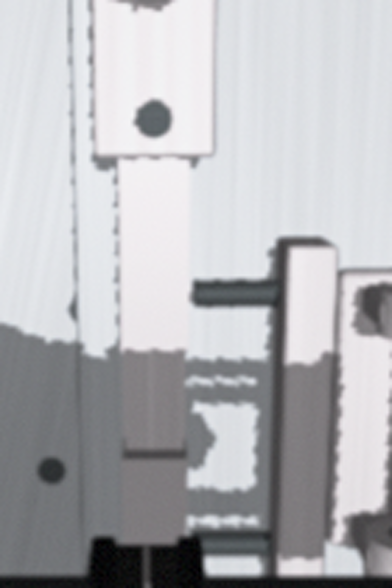

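The image suggests a notch wall near y≈-7 in my frame, and the ledge sits about 2 mm further in +x than my fit. The touch will decide. Next I move over the left end.

```bash
python3 - <<'E'
from h import *
print(togo(-.053,.082,.075))
E
```

```text
(array([ 4.88,  0.42, 18.24]), array([-0.08,  0.  , -0.38]))
```

>>> drive_tool:
  targets: [1.5,0.1,1,0,0,-0.2,3,0.2,3.5,0,0,-0.3,4.4,0.3,6.5,0,0,-0.3,4.4,0.3,9.5,0,0,-0.3,4.4,0.3,12.5,0,0,-0.3,4.4,0.3,15,0,0,-0.3,4.4,0.3,16.5,0,0,-0.3,4.4,0.3,17,0,0,-0.3,4.4,0.3,17,0,0,-0.3,4.4,0.3,17,0,0,-0.3]

```text
time: 2.9
position: [0.5856, 0.008, 0.0882]
tool_rot: [0.627, 0.779, 0.0, 0.0]
ft_force: [0.5, -0.2, 1.3]
grip_width: 0.0003
```

```bash
python3 - <<'E'
from h import *
import cv2
o=robot.get_obs();print(o["position"],w2f(o["position"]),o["ft_force"],o["joint_velocities"])
np.savez("pics/w2pose.npz",p=o["position"],q=o["tool_rot"])
p,d=robot.camera("wrist");cv2.imwrite("pics/w2.png",p[:,:,::-1])
p,d=robot.camera("side");cv2.imwrite("pics/s2.png",cv2.resize(p[100:260,180:380,::-1],None,fx=4,fy=4,interpolation=cv2.INTER_CUBIC)[:600])
print(togo(-.053,.082,.075))
E
```

```text
[0.58563478 0.00802766 0.08822354] [-0.05296607  0.07632951] [ 0.5366458  -0.15164567  1.30368344] [ 0.00638304 -0.0197491  -0.01663643  0.0002869  -0.00070401  0.0009614 ]
(array([ 0.55, -0.09,  1.41]), array([ 0.15,  0.07, -0.13]))
```

View pics/w2.png

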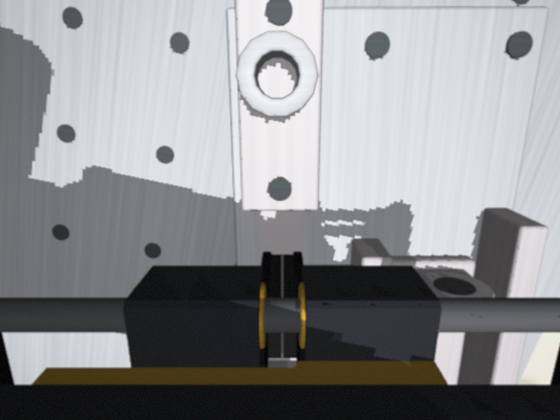

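View pics/s2.png

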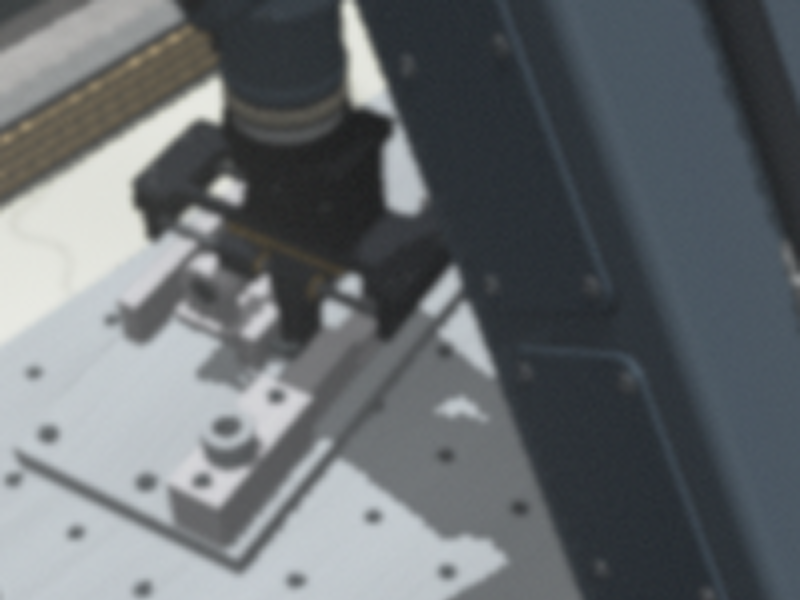

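The wrist view shows the fingers centred on the ledge just short of the left block (front face at row 210, columns 243–320), with the bushing standing at (278,75). Now I descend and touch.

>>> drive_tool:
  targets: [0.2,0,0.6,0,0,0,0.4,0,1.2,0,0,0,0.5,0,1.7,0,0,0,0.5,0,2.0,0,0,0,0.5,0,2.2,0,0,0,0.5,0,2.2,0,0,0,0.5,0,2.2,0,0,0,0.5,0,2.2,0,0,0]

```text
time: 3.67
position: [0.5845, 0.0139, 0.0656]
tool_rot: [0.627, 0.779, 0.0, 0.0]
ft_force: [-0.4, -0.5, -0.5]
grip_width: 0.0005
```

```bash
python3 - <<'E'
from h import *
o=robot.get_obs();print(o["position"],w2f(o["position"]),o["ft_force"],o["joint_velocities"])
print(togo(-.053,.082,.055))
E
```

```text
[0.58446811 0.01392326 0.0656072 ] [-0.05283534  0.08233801] [-0.36358517 -0.52221309 -0.45060208] [ 3.27544854e-04 -3.60869559e-03 -8.90483649e-04 -9.84301487e-05
  3.00116891e-04 -5.43940624e-04]
(array([-0.03, -0.02,  1.06]), array([ 0.01,  0.01, -0.08]))
```

>>> drive_tool:
  targets: [0,0,0.3,0,0,0,0,0,0.6,0,0,0,0,0,0.8,0,0,0,0,0,0.8,0,0,0,0,0,0.8,0,0,0]

```text
time: 4.08
position: [0.5841, 0.014, 0.0573]
tool_rot: [0.627, 0.779, -0.0, -0.0]
ft_force: [-1.1, 0.5, -0.0]
grip_width: 0.0004
```

>>> drive_tool:
  targets: [0,0,0.05,0,0,0,0,0,0.1,0,0,0,0,0,0.1,0,0,0]

```text
time: 4.33
position: [0.5843, 0.014, 0.0565]
tool_rot: [0.627, 0.779, 0.0, 0.0]
ft_force: [-0.3, 0.0, -0.7]
grip_width: 0.0004
```

>>> drive_tool:
  targets: [0,0,0.05,0,0,0,0,0,0.1,0,0,0,0,0,0.1,0,0,0]

```text
time: 4.58
position: [0.5843, 0.0139, 0.0555]
tool_rot: [0.627, 0.779, -0.0, -0.0]
ft_force: [0.4, -0.2, 0.3]
grip_width: 0.0004
```

>>> drive_tool:
  targets: [0,0,0.05,0,0,0,0,0,0.05,0,0,0,0,0,0.05,0,0,0]

```text
time: 4.83
position: [0.5843, 0.014, 0.0554]
tool_rot: [0.627, 0.779, 0.0, 0.0]
ft_force: [-0.5, 0.0, 3.6]
grip_width: 0.0005
```

>>> drive_tool:
  targets: [0,0,0.05,0,0,0,0,0,0.05,0,0,0,0,0,0.05,0,0,0]

```text
time: 5.08
position: [0.5843, 0.0139, 0.0554]
tool_rot: [0.627, 0.779, 0.0, 0.0]
ft_force: [-2.3, -0.2, 8.4]
grip_width: 0.0001
```

>>> drive_tool:
  targets: [0,0,0.05,0,0,0,0,0,0.05,0,0,0,0,0,0.05,0,0,0]

```text
time: 5.33
position: [0.5843, 0.014, 0.0554]
tool_rot: [0.627, 0.779, 0.0, 0.0]
ft_force: [-4.0, 0.4, 10.8]
grip_width: 0.0004
```

Contact is at z=0.0554. I'll ease off to about 5 N and slide along tool −x.

>>> drive_tool:
  targets: [0,0,-0.06,0,0,0,-0.2,0,-0.06,0,0,0,-0.4,0,-0.06,0,0,0,-0.6,0,-0.06,0,0,0,-0.8,0,-0.06,0,0,0,-1.0,0,-0.06,0,0,0]

```text
time: 5.83
position: [0.5861, 0.006, 0.0554]
tool_rot: [0.627, 0.779, 0.001, -0.001]
ft_force: [-1.2, 6.7, 8.1]
grip_width: 0.0005
```

>>> drive_tool:
  targets: [-0.2,0,0,0,0,0,-0.4,0,0,0,0,0,-0.6,0,0,0,0,0,-0.8,0,0,0,0,0,-1.0,0,0,0,0,0]

```text
time: 6.25
position: [0.5883, -0.0037, 0.0554]
tool_rot: [0.627, 0.779, 0.001, -0.001]
ft_force: [-1.3, 6.5, 8.4]
grip_width: 0.0005
```

>>> drive_tool:
  targets: [-0.2,0,-0.03,0,0,0,-0.4,0,-0.03,0,0,0,-0.6,0,-0.03,0,0,0,-0.8,0,-0.03,0,0,0,-1.0,0,-0.03,0,0,0]

```text
time: 6.67
position: [0.5905, -0.014, 0.0554]
tool_rot: [0.627, 0.779, 0.001, -0.001]
ft_force: [-0.9, 4.5, 7.4]
grip_width: 0.0004
```

>>> drive_tool:
  targets: [-0.2,0,0,0,0,0,-0.4,0,0,0,0,0,-0.6,0,0,0,0,0,-0.8,0,0,0,0,0,-1.0,0,0,0,0,0]

```text
time: 7.08
position: [0.5926, -0.0238, 0.0554]
tool_rot: [0.627, 0.779, 0.001, -0.001]
ft_force: [-0.1, 4.9, 7.3]
grip_width: 0.0002
```

>>> drive_tool:
  targets: [-0.2,0,0,0,0,0,-0.4,0,0,0,0,0,-0.6,0,0,0,0,0,-0.8,0,0,0,0,0,-1.0,0,0,0,0,0]

```text
time: 7.5
position: [0.5947, -0.0335, 0.0554]
tool_rot: [0.627, 0.779, 0.001, -0.001]
ft_force: [-0.5, 5.2, 7.8]
grip_width: 0.0005
```

>>> drive_tool:
  targets: [-0.15,0,0,0,0,0,-0.3,0,0,0,0,0,-0.45,0,0,0,0,0]

```text
time: 7.75
position: [0.5956, -0.038, 0.0554]
tool_rot: [0.627, 0.779, 0.001, -0.001]
ft_force: [-1.9, 4.5, 6.8]
grip_width: 0.0006
```

>>> drive_tool:
  targets: [-0.15,0,0,0,0,0,-0.3,0,0,0,0,0,-0.45,0,0,0,0,0]

```text
time: 8.0
position: [0.5967, -0.0426, 0.0552]
tool_rot: [0.627, 0.779, 0.001, -0.001]
ft_force: [-1.1, 3.0, 5.0]
grip_width: 0.0003
```

>>> drive_tool:
  targets: [-0.1,0,0,0,0,0,-0.2,0,0,0,0,0,-0.3,0,0,0,0,0]

```text
time: 8.25
position: [0.5976, -0.047, 0.0545]
tool_rot: [0.627, 0.779, -0.0, 0.0]
ft_force: [-0.6, 0.4, -0.0]
grip_width: 0.0003
```

```bash
python3 - <<'E'
from h import *
o=robot.get_obs();print(o["position"],w2f(o["position"]),o["ft_force"])
E
```

```text
[ 0.59764751 -0.04704771  0.05452271] [-0.05309955  0.01995944] [-0.62517465  0.43239978 -0.02928431]
```

The tip dropped and the force vanished at y≈20–23 (my frame). With the 9.5 mm half-width, the left edge of the notch is at about y=32.5, so its middle is about 13, which matches the pictures. I'll move to the middle and go down gently.

>>> drive_tool:
  targets: [-0.2,0,0,0,0,0,-0.4,0,0,0,0,0,-0.6,0,0,0,0,0,-0.65,0,0.1,0,0,0,-0.65,0,0.3,0,0,0,-0.65,0,0.5,0,0,0,-0.65,0,0.7,0,0,0,-0.65,0,0.7,0,0,0,-0.65,0,0.7,0,0,0]

```text
time: 9.0
position: [0.5987, -0.0528, 0.0477]
tool_rot: [0.627, 0.779, -0.0, -0.0]
ft_force: [0.2, -0.9, 0.2]
grip_width: 0.0006
```

>>> drive_tool:
  targets: [0,0,0.1,0,0,0,0,0,0.2,0,0,0,0,0,0.3,0,0,0,0,0,0.4,0,0,0,0,0,0.4,0,0,0,0,0,0.4,0,0,0]

```text
time: 9.5
position: [0.5989, -0.053, 0.0439]
tool_rot: [0.627, 0.779, -0.0, -0.0]
ft_force: [-0.5, 0.2, -0.8]
grip_width: 0.0003
```

>>> drive_tool:
  targets: [0,0,0.1,0,0,0,0,0,0.1,0,0,0,0,0,0.1,0,0,0]

```text
time: 9.75
position: [0.5991, -0.053, 0.0433]
tool_rot: [0.627, 0.779, 0.0, 0.0]
ft_force: [-0.9, 0.5, 2.8]
grip_width: 0.0001
```

>>> drive_tool:
  targets: [0,0,0.1,0,0,0,0,0,0.1,0,0,0,0,0,0.1,0,0,0]

```text
time: 10.0
position: [0.5991, -0.053, 0.0422]
tool_rot: [0.627, 0.779, 0.0, 0.0]
ft_force: [-0.4, 0.4, 3.3]
grip_width: 0.0008
```

Contact with the release came 12 mm below the ledge top, as described. I'll keep pressing.

>>> drive_tool:
  targets: [0,0,0.1,0,0,0,0,0,0.2,0,0,0,0,0,0.3,0,0,0,0,0,0.4,0,0,0,0,0,0.5,0,0,0,0,0,0.6,0,0,0,0,0,0.6,0,0,0]

```text
time: 10.58
position: [0.5991, -0.053, 0.0361]
tool_rot: [0.627, 0.779, 0.0, 0.0]
ft_force: [-1.3, 0.1, 6.3]
grip_width: 0.0008
```

>>> drive_tool:
  targets: [0,0,0.1,0,0,0,0,0,0.2,0,0,0,0,0,0.25,0,0,0,0,0,0.25,0,0,0]

```text
time: 10.92
position: [0.5991, -0.053, 0.0339]
tool_rot: [0.627, 0.779, 0.0, 0.0]
ft_force: [-2.0, 1.1, 7.5]
grip_width: 0.0006
```

>>> drive_tool:
  targets: [0,0,0.05,0,0,0,0,0,0.1,0,0,0,0,0,0.1,0,0,0]

```text
time: 11.17
position: [0.5991, -0.053, 0.0334]
tool_rot: [0.627, 0.779, 0.0, 0.0]
ft_force: [-1.7, -0.2, 10.2]
grip_width: 0.0008
```

At 0.0334 the release is on its stop. A little more push (about 5–8 N) will give margin.

>>> drive_tool:
  targets: [0,0,0.05,0,0,0,0,0,0.05,0,0,0,0,0,0.05,0,0,0,0,0,0.05,0,0,0]

```text
time: 11.5
position: [0.5991, -0.053, 0.0334]
tool_rot: [0.627, 0.779, 0.0, 0.0]
ft_force: [-2.6, 0.6, 12.3]
grip_width: 0.0008
```

>>> drive_tool:
  targets: [0,0,0.02,0,0,0,0,0,0.02,0,0,0,0,0,0.02,0,0,0,0,0,0.02,0,0,0]

```text
time: 11.83
position: [0.5991, -0.053, 0.0334]
tool_rot: [0.627, 0.779, 0.0, 0.0]
ft_force: [-2.3, 0.7, 13.9]
grip_width: 0.0006
```

```bash
python3 - <<'E'
from h import *
import cv2
p,d=robot.camera("top");cv2.imwrite("pics/top3.png",cv2.resize(p[90:225,200:400,::-1],None,fx=4,fy=4,interpolation=cv2.INTER_CUBIC))
p,d=robot.camera("wrist");cv2.imwrite("pics/w3.png",p[:,:,::-1])
for i in range(2): robot.camera("side")
o=robot.get_obs();print(o["time"],o["position"],w2f(o["position"]),o["ft_force"])
E
```

```text
12.0333 [ 0.59912027 -0.05299325  0.03335774] [-0.05294213  0.01383624] [-2.54302426  0.70165358 13.46981962]
```

View pics/top3.png

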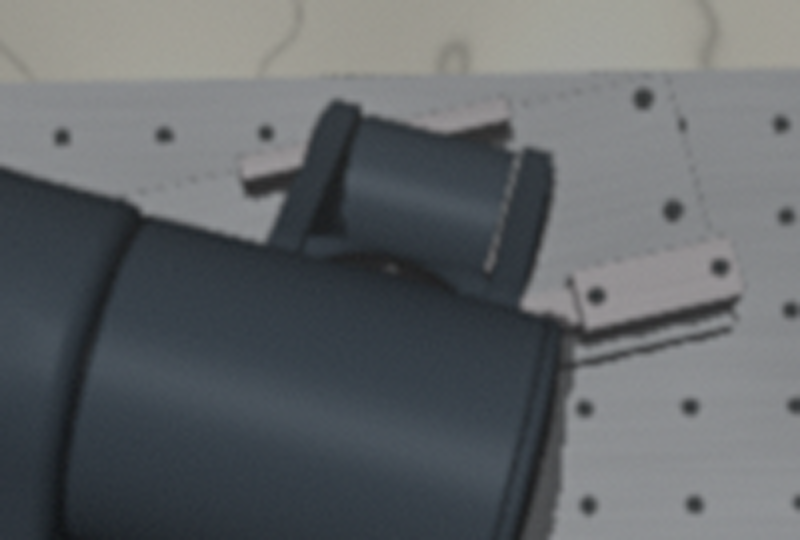

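View pics/w3.png

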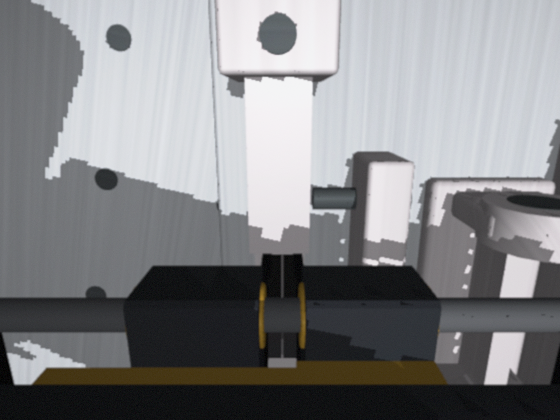

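The wrist view shows the fingers down on the ledge line at (282,300). There is a clear gap between the jaw (right edge at column ~412) and the casting (left edge at column ~425). The force is steady at 13.5 N and z is on the stop, so I'm handing in.

```bash
python3 - <<'E'
from rig import robot
print(robot.hand_in()); o=robot.get_obs(); print(o["time"],o["position"],o["ft_force"])
E
```

```text
the job is handed in; nothing more can be done
None
the job is handed in; nothing more can be done
```

The release is pressed fully down and held there. I handed the job in at about 12 s; the hand-in gives no verdict.

- **Touch and slide:** I touched the closed fingertip on the left end of the ledge at z = 55.4 mm. The first touch peaked at about 11 N, then I slid towards the notch at 5–8 N. The tip dropped and the force went to zero at y ≈ 20–23 mm in my fixture frame. That puts the notch middle at about y = 13 mm, in agreement with the pictures.
- **Press:** I met the release 12 mm below the ledge top and pressed it another 10 mm to its stop. The last reading before hand-in was z = 33.4 mm with a steady 13.5 N.
- **Last look:** The wrist view shows a gap between the jaw and the casting.
- **Not confirmed:** The arm hid the bushing and the middle of the fixture from above. I inferred that nothing there moved from the clearances and the lack of any unexpected force.
- **Disagreement:** The top and wrist views differed by about 2.5 mm on where the ledge lies across its width. I aimed nearer the wrist view, and the fingers covered the whole ledge either way.

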